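# Open the child-safe button-cell jar and hold its cap up

## Robot

A 7-joint arm with a two-finger parallel gripper is mounted at the origin on the work surface. World frame = base frame: x ahead of the robot, y to its left, z up, the work surface at z = 0. Lengths are in m, angles in rad, forces in N, time in s.
With the tool pointing down it reaches from about 0.4 to 0.85 m from the base axis. Payload 4.4 kg.
Tool frame: the origin (TCP) lies on the centre line of the jaws, within the pads' length; the fingertips stand robot.finger_overhang ahead of it and the grasp point (between the pads) lies 6 mm ahead of it (robot.finger_overhang is the distance from the TCP to the fingertips, in m); z points along the fingers, y is the line along which they close (so a half turn about z gives the same grasp; the last joint's range is limited). The gripper opens to 94 mm and grips with 3 to 60 N. Pads are 16 mm wide; open, the fingers measure 119 mm over their backs; the gripper's body (75 mm by 177 mm) begins 78 mm behind the grasp point.
Start: joints at [-1.371, 0.628, 0.038, 1.517, -0.027, 0.996, -0.02], TCP at [0.171, 0.627, 0.23] pointing down, gripper open.
Joint ranges: [-3.06, 3.06], [-0.37, 2.12], [-1.25, 1.32], [0.18, 2.47], [-1.1, 4.24], [0.23, 1.98], [-2.94, 2.94]. Speed limits (rad/s): [2.57, 2.57, 3.14, 3.14, 3.14, 3.14, 3.14].

## Interface

Orientations are given as [roll, pitch, yaw] about the fixed x, y, z axes, in that order (R = Rz(yaw) Ry(pitch) Rx(roll)).
In Python, from bench import robot, vision, job gives the robot as it stands.
- The arm moves only by the tool apply_moves, never from a script. Its argument "targets" is one flat list of numbers, 7 for each row, row after row: the shift along the tool's x, y, z in mm, then the turn, a rotation vector about the tool's x, y, z in degrees, then the finger opening in mm, from 0 to 94. A call has 1 to 10 rows; each row is the pose to reach, as a shift and turn from the pose commanded when the call began, along the tool's axes at that moment; what a row does not reach only later rows make up. A row lasts 1/10 s, in which the tool goes at most 50 mm and 8.59 degrees, less where a joint would pass 70% of its speed; a pose out of reach is approached as far as the arm can. A call with a gripper value outside its range is refused whole. The fingers move at their own pace and stop on an object; the grip force is fixed at half the most. Time passes only in rows, so rows that repeat a pose let the fingers close. It gives the time, the measured TCP pose, the force, the opening and the grip force at its end, in the units of the state.
- robot.get_state(): the state, without advancing time (a new reading comes with each control period).
- vision.camera(name): name is "side" or "top" or "wrist"; returns the picture (480x640x3 uint8, blue, green, red); there is no depth.
- vision.camera_params(name): a dict with "fx", "fy", "cx", "cy" (pixels), "k1" (the pictures are not rectified: a ray, as slopes to the right and down, at radius r is drawn at 1 + k1 r^2 times it, then the intrinsics apply), "pose" (4x4, takes a point from camera to world coordinates); the wrist camera has in their place "hand_eye" (4x4, takes a point from camera to tool coordinates, whose origin is the TCP and whose axes are the flange's). Camera axes: x right, y up, looking along -z (the intrinsics and any distortion apply to the point x, -y, -z); pixel columns grow to the right and rows downward; lengths in m; the calibration is good to about 2 mm. A picture is of the moment at which its call begins: read the wrist's pose just before it. camera_params takes no time and is no camera call.
- job.job_done(): hands the job in; it is judged then, once.
Trained networks look in the newest picture that a camera, given by its name, has taken for a name from the list of things; names that differ only in an ending like _2 or _b are one class to them, and where a whole thing is asked for, a point or a joint stands for the part that bears it (a point fixed in the world has none). Each returns a list of dicts, best first, with "score" (0 to 1); they miss things now and then, are a little off and sometimes report something else, mostly with a low value. They report only what shows in the picture. A call takes as long as a camera call. They do not tell look-alikes from the thing itself.
- vision.recognise(camera, label): "xyz" ([x, y, z] in m, in the coordinates of the camera as it stood for that picture, good to about 4 mm: the middle of the surface that is visible of it).
- vision.spot_point(camera, label): "xyz" ([x, y, z] in m, in the coordinates of the camera as it stood for that picture, good to about 4 mm: a listed point, or the origin of a listed thing).
The state is a dict: "clock": time; "joint_positions": joint angles; "qd": joint speeds; "effort": joint torques, N m; "eef_pos": TCP position; "orientation": TCP orientation; "ft_force": force on the tool from outside, world axes, zero at the start; "torque": the same for the moment, N m; "finger_gap": opening from 0.0 (shut) to 1.0 (fully open); "gripper_force": force on a finger pad.
Only numpy, scipy, OpenCV 4.12 (cv2) and the standard library are available. Lean on these libraries where they do the work, as an engineer would, in place of code of your own. Each camera call takes 0.05 s, during which the arm holds its last target. There are 200 camera calls.

## Task

The toy lamp needs a new button cell, so open the child-safe jar for me: leaving it standing in its well in the wooden desk tidy, press its push-and-turn cap down, keep it down while you twist it anticlockwise until it comes free, and lift it off. Finish still holding the cap in the gripper, level and straight above the open jar with a gap of about 8 cm over the mouth, so that I can reach in, and leave the other things on the table where they are.

Things in the scene. Friction and masses are not known exactly. Their poses are not given: they have to be found in the camera images.
- tidy: desk tidy of brown wood, fixed to the table: 73 mm (its x) by 183 mm (its y), 34 mm high, with a square well 57 mm wide at each end (well centres 55 mm either way from its middle along its y, well floor 6 mm above the table) and a small tray with crayon stubs between. Origin: centre of its underside, on the table
- jar: clear plastic jar of button cells, loose (about 0.16 kg), standing in one of the tidy's wells (either one), which keeps it from turning: square body 54 by 54 mm, 64 mm high, shoulder sloping in to the neck at 72 mm, round neck 33 mm across, plain rim at 94 mm. Under the cap the neck has three bayonet ledges with locking teeth. Origin: centre of its underside, z up
- jar_mouth (a point): centre of the jar's round mouth, on the neck's axis at the rim, 94 mm above the jar's underside; 14 mm above the cap's lower edge while the cap is on
- cap: white ribbed round push-and-turn cap, 52 mm across, 26 mm high, 34 g. Origin: on its axis, centre of its lower edge, z up. On the jar this edge is 80 mm above the jar's underside, 14 mm below its rim and 16 mm above its square shoulder, so fingertips may reach at most 8 mm below the edge before pressing. At rest an inner spring holds it up, locked: it cannot be turned or lifted
- cap_top (a point): centre of the cap's flat top, 26 mm above its lower edge, marked with arrows pointing anticlockwise. Pressed down 4.5 mm or more (10 N; stops at 6 mm, 12 N) and kept down, the cap turns anticlockwise seen from above; turned 50 to 75 degrees from its start (aim for 62) it is clear of the ledges and lifts straight off. Clockwise it is stopped
- tub: low grey plastic tub with a square lid, 58 mm square, 47 mm high, loose in the tidy's other well; leave alone. Origin: centre of its underside
- toy_lamp: silver aluminium toy desk lamp, round foot 68 mm across, about 125 mm high, loose on the table; leave alone. Origin: centre of its foot's underside
- bowl: blue ceramic toy bowl, 96 mm across, 34 mm high, loose on the table; leave alone. Origin: centre of its underside
- chair: orange plastic toy office chair on a five-armed foot, about 90 mm wide, 160 mm high, loose on the table; leave alone. Origin: centre of its foot, on the table
Mind the look-alikes: they are no part of the job. What is meant by the cap is not black, and is the larger of those in its own colour.

How it is judged:
By the outcome, as a careful person would: the job done as asked, in the order asked, and still so for the second after the job is handed in, while the arm keeps its last pose, push and grip.
It also fails if it takes over 32 s, if anything falls off the work surface, if the arm or the gripper's body presses on something with over 40 N, if the wrist force passes 120 N, or if a joint passes its speed limit or range.

## Working session

There is one attempt and no reset: what is moved stays moved. The work goes in short steps, Python scripts to look and compute and a tool call to move; the robot and the scene stay as the last step left them, time stands still between calls to the robot, and variables do not carry over. Pictures are saved under pics/ and viewed, at most 10 in all, crops included, and the job is handed in when it is done.

Besides the shell and the picture viewer there is one more tool, called after "Emit:" as name(argument=value, ...) on one line, values as JSON. apply_moves: Moves the arm, as the interface text tells. Its arguments: {"type":"object","properties":{"targets":{"type":"array","items":{"type":"number"}}},"required":["targets"]}

```bash
mkdir -p pics; cat > h.py <<'E'
import numpy as np, cv2
from bench import robot, vision, job
from scipy.spatial.transform import Rotation as R
def T():
    s=robot.get_state(); M=np.eye(4); M[:3,:3]=R.from_euler('xyz',s['orientation']).as_matrix(); M[:3,3]=s['eef_pos']; return M
def campose(n):
    p=vision.camera_params(n); return np.array(p['pose']) if 'pose' in p else T()@np.array(p['hand_eye'])
def find(n,l,f):
    P=campose(n); return [(round(d['score'],2),np.round((P@np.r_[d['xyz'],1])[:3],4)) for d in f(n,l)]
def ray(n,u,v,P):
    p=vision.camera_params(n); d=np.array([(u-p['cx'])/p['fx'],(v-p['cy'])/p['fy']]); x=d.copy()
    for _ in range(20): x=d/(1+p['k1']*(x@x))
    return P[:3,3],P[:3,:3]@np.array([x[0],-x[1],-1])
def proj(n,X,P):
    p=vision.camera_params(n); c=np.linalg.inv(P)@np.r_[X,1]; x=np.array([c[0],-c[1]])/-c[2]; x*=1+p['k1']*(x@x)
    return np.array([p['fx']*x[0]+p['cx'],p['fy']*x[1]+p['cy']])
E
python3 - <<'E'
from h import *
print(robot.get_state(),robot.finger_overhang)
for n in ['top','side']:
    cv2.imwrite(f'pics/{n}0.png',vision.camera(n))
    for l in ['cap','tub','tidy','bowl','chair','toy_lamp']: print(n,l,find(n,l,vision.spot_point))
    print(n,find(n,'cap_top',vision.spot_point),find(n,'jar_mouth',vision.spot_point))
print(vision.camera_params('top'));print(vision.camera_params('wrist'))
E
```

```text
{'clock': 0.0, 'joint_positions': array([-1.3708067 ,  0.62932786,  0.03846612,  1.51833504, -0.02703009,
        0.99628233, -0.01999463]), 'qd': array([ 0.00049673,  0.00029051, -0.00023585, -0.00059482, -0.00021853,
        0.00139842, -0.00015859]), 'effort': array([ 5.51142002e-04, -5.49720705e+01,  1.14320207e+00, -1.86626297e+01,
       -5.23975398e-02,  2.36947287e-02,  1.62396386e-04]), 'eef_pos': array([0.17055467, 0.62660222, 0.22957689]), 'orientation': array([-3.13975860e+00,  1.14441083e-05,  2.87577323e+00]), 'ft_force': array([0.61991664, 0.7896324 , 0.53235247]), 'torque': array([-0.05209698, -0.03638011,  0.00666942]), 'gripper_force': 0.0, 'finger_gap': 0.9985907081574247} 0.025
top cap [(0.89, array([ 0.7299,  0.0355, -0.0038])), (0.68, array([0.6069, 0.0398, 0.0886])), (0.56, array([ 0.574 ,  0.1417, -0.0007]))]
top tub [(0.87, array([ 5.614e-01, -5.900e-02, -2.000e-04]))]
top tidy [(0.91, array([ 5.842e-01, -6.700e-03, -1.000e-04]))]
top bowl [(0.7, array([ 0.5403, -0.2292, -0.002 ]))]
top chair [(0.86, array([ 0.7593, -0.0696, -0.0039]))]
top toy_lamp [(0.83, a
[... 1091 characters left out ...]
5442, -0.2142007 ,  0.3175899 ],
       [-0.99495909, -0.09922099,  0.01454682,  0.04979159],
       [-0.00711872,  0.21457604,  0.97668134,  1.44258708],
       [ 0.        ,  0.        ,  0.        ,  1.        ]])}
{'fx': 341.4306673379739, 'fy': 341.4306673379739, 'cx': 323.9634818084838, 'cy': 244.1571086787421, 'k1': -0.05803571536202784, 'hand_eye': array([[ 4.94525154e-04,  9.60905162e-01,  2.76877273e-01,
         8.11642291e-02],
       [ 9.99999318e-01, -7.68044759e-04,  8.79427026e-04,
         3.23451158e-04],
       [ 1.05770011e-03,  2.76876649e-01, -9.60904887e-01,
        -1.55226177e-01],
       [ 0.00000000e+00,  0.00000000e+00,  0.00000000e+00,
         1.00000000e+00]])}
```

View pics/top0.png

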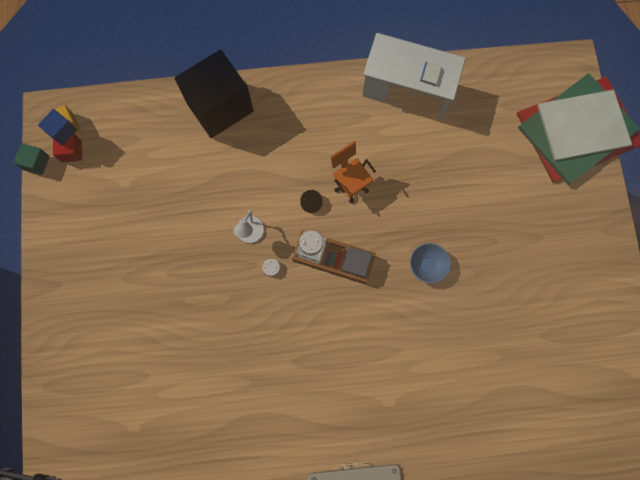

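View pics/side0.png

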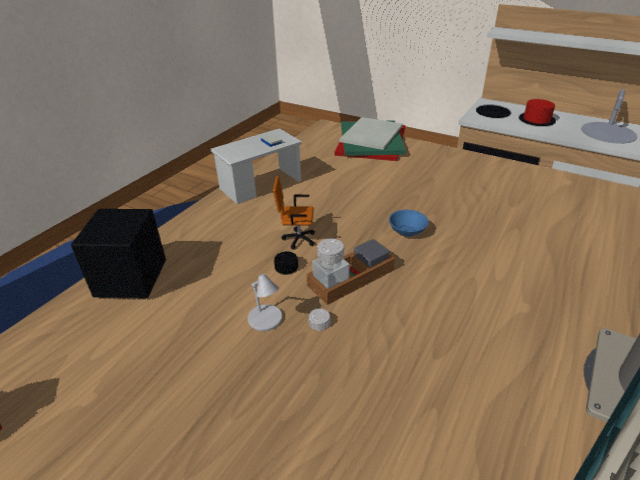

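The top view shows the jar with its white cap at about (311,244) in the tidy's left well. The black cap is at (311,201), the small white one at (271,267), the lamp at (248,230) and the chair at (350,170). The side view agrees, with the jar's cap at (330,252), and the networks put that cap near (0.604, 0.042). I'll move above it next.

```bash
cat >> h.py <<'E'
def move(p,yaw=None):
    "shift mm and rotvec deg in tool axes to reach TCP p, pointing down, yaw deg"
    M=T(); 
    if yaw is None: yaw=np.degrees(R.from_matrix(M[:3,:3]).as_euler('xyz')[2])
    G=R.from_euler('xyz',[180,0,yaw],degrees=True).as_matrix()
    print(np.round(M[:3,:3].T@(np.array(p)-M[:3,3])*1000,1),np.round(R.from_matrix(M[:3,:3].T@G).as_rotvec(degrees=True),2))
E
python3 -c "
from h import *
move([.604,.042,.24],94)"
```

```text
[-571.8 -450.8   -9.6] [ 0.000e+00 -1.000e-02  7.077e+01]
```

Emit:
apply_moves(targets=[-572,-451,-10,0,0,71,94,-572,-451,-10,0,0,71,94,-572,-451,-10,0,0,71,94,-572,-451,-10,0,0,71,94,-572,-451,-10,0,0,71,94,-572,-451,-10,0,0,71,94,-572,-451,-10,0,0,71,94,-572,-451,-10,0,0,71,94,-572,-451,-10,0,0,71,94,-572,-451,-10,0,0,71,94])

```text
clock: 1.9
eef_pos: [0.4692, 0.224, 0.2376]
orientation: [3.141, -0.0, 1.636]
ft_force: [-0.2, 0.6, -0.1]
finger_gap: 1.001
gripper_force: 0.0
```

```bash
python3 -c "
from h import *
s=robot.get_state();print(s['clock'],s['joint_positions'],s['ft_force']);print(T())
move([.604,.042,.24],94)"
```

```text
1.9 [-0.77808835  0.45907429  0.40351802  1.87743233 -0.23380144  0.85050682
 -0.19144323] [-0.22688094  0.57138049 -0.09128563]
[[-6.53612902e-02  9.97861509e-01  5.58141936e-04  4.69151728e-01]
 [ 9.97861599e-01  6.53610735e-02  3.98183281e-04  2.23958545e-01]
 [ 3.60851014e-04  5.82974178e-04 -9.99999765e-01  2.37628071e-01]
 [ 0.00000000e+00  0.00000000e+00  0.00000000e+00  1.00000000e+00]]
[-190.4  122.7   -2.4] [ 0.03 -0.02 -0.25]
```

Emit:
apply_moves(targets=[-190,123,-2,0,0,0,94,-190,123,-2,0,0,0,94,-190,123,-2,0,0,0,94,-190,123,-2,0,0,0,94,-190,123,-2,0,0,0,94,-190,123,-2,0,0,0,94,-190,123,-2,0,0,0,94])

```text
clock: 2.6
eef_pos: [0.6032, 0.0439, 0.239]
orientation: [-3.141, -0.001, 1.636]
ft_force: [-0.9, 1.2, 0.4]
finger_gap: 0.998
gripper_force: 0.0
```

```bash
python3 -c "
from h import *
s=robot.get_state();print(s['clock'],s['joint_positions'],s['ft_force'])
P=campose('wrist');im=vision.camera('wrist');np.save('P.npy',P);cv2.imwrite('pics/w1.png',im)
print(find('wrist','cap_top',vision.spot_point),find('wrist','jar_mouth',vision.spot_point))
print([proj('wrist',[.604,.042,.112],P)])
c=cv2.Canny(cv2.cvtColor(im,6),60,120)
move([.604,.042,.24])"
```

```text
2.6 [-0.3612942   0.58073945  0.3923185   1.6462955  -0.25845445  0.96686657
  0.18580273] [-0.91988904  1.21426076  0.41936826]
[(0.92, array([0.6036, 0.0484, 0.1126])), (0.71, array([0.5714, 0.1414, 0.022 ])), (0.69, array([0.7208, 0.0345, 0.0279]))] []
[array([325.14808466, 245.94888225])]
[-4.   1.  -0.8] [-0.04 -0.07  0.  ]
```

View pics/w1.png

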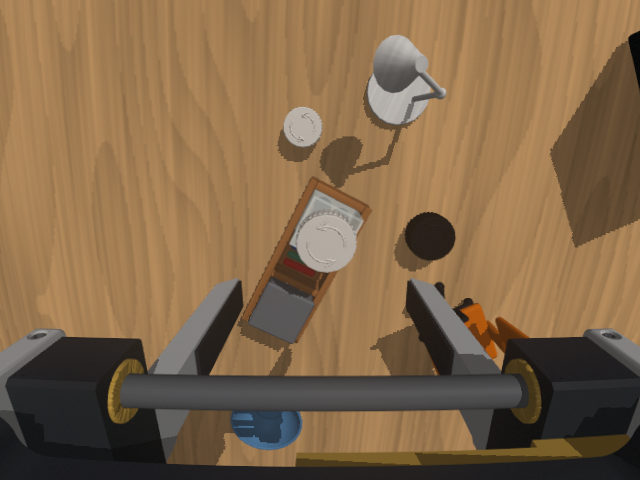

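The wrist view shows the white cap's top centred near (326,243) with a radius of about 29 px. It sits between the open fingers, and the tidy, lamp and black cap are clear. I'll refine the centre from this picture and the top one.

```bash
python3 -c "
from h import *
from scipy.optimize import least_squares
a=np.linspace(0,2*np.pi,72,endpoint=False)
for n,f,P,u0 in [('wrist','w1',np.load('P.npy'),None),('top','top0',campose('top'),None)]:
    g=cv2.GaussianBlur(cv2.cvtColor(cv2.imread(f'pics/{f}.png'),6),(3,3),0).astype(np.float32)
    best=[]
    for x in np.arange(.594,.616,.0005):
        for y in np.arange(.034,.056,.0005):
            c=np.array([x,y,.112]); v=0
            def ring(r): 
                q=np.array([proj(n,c+[r*np.cos(t),r*np.sin(t),0],P) for t in a[::3]],np.float32)
                return cv2.remap(g,q[:,:1],q[:,1:],1)[:,0]
            d=ring(.0235)-ring(.0285); best.append((np.clip(d,-20,40).mean(),x,y))
    best.sort(reverse=True); print(n,np.round(best[:5],4), np.round(np.mean(best[:8],0),4))
P=np.load('P.npy');o,d=ray('wrist',326,243,P);print(o+d*(.112-o[2])/d[2])
"
```

```text
Traceback (most recent call last):
  File "h.py", line 15, in proj
    p=vision.camera_params(n); c=np.linalg.inv(P)@np.r_[X,1]; x=np.array([c[0],-c[1]])/-c[2]; x*=1+p['k1']*(x@x)
ValueError: time passes only in moves, steps and waits
```

```bash
python3 - <<'E'
from h import *
for n,f,P,r in [('wrist','w1',np.load('P.npy'),(25,34)),('top','top0',campose('top'),(9,16))]:
    g=cv2.cvtColor(cv2.imread(f'pics/{f}.png'),6)
    u0=(326,243) if n=='wrist' else (311,242)
    k=40 if n=='wrist' else 22; s=4
    c=cv2.resize(g[u0[1]-k:u0[1]+k,u0[0]-k:u0[0]+k],None,fx=s,fy=s,interpolation=cv2.INTER_CUBIC)
    H=cv2.HoughCircles(c,cv2.HOUGH_GRADIENT_ALT,1.5,20,param1=150,param2=.6,minRadius=r[0]*s,maxRadius=r[1]*s)
    for q in ([] if H is None else H[0][:3]):
        u=(q[0]+.5)/s-.5+u0[0]-k; v=(q[1]+.5)/s-.5+u0[1]-k
        o,d=ray(n,u,v,P); print(n,u,v,q[2]/s,o+d*(.112-o[2])/d[2])
o,d=ray('wrist',326,243,np.load('P.npy'));print(o+d*(.112-o[2])/d[2])
E
```

```text
wrist 325.75 243.5 29.083456 [0.60437112 0.04422585 0.112     ]
top 311.125 241.375 11.439498 [0.60615058 0.04275588 0.112     ]
top 311.125 241.375 13.803536 [0.60615058 0.04275588 0.112     ]
[0.60455576 0.04468639 0.112     ]
```

Emit:
apply_moves(targets=[0,1.5,35,0,0,0,94,0,1.5,70,0,0,0,94,0,1.5,90,0,0,0,94,0,1.5,110,0,0,0,94,0,1.5,110,0,0,0,94])

```text
clock: 3.25
eef_pos: [0.6024, 0.0458, 0.1269]
orientation: [-3.136, -0.001, 1.639]
ft_force: [-0.4, 0.2, -0.8]
finger_gap: 1.0
gripper_force: 0.0
```

```bash
python3 -c "
from h import *
P=campose('wrist');im=vision.camera('wrist');cv2.imwrite('pics/w2.png',im)
move([.605,.0437,.109])
print(robot.get_state()['eef_pos'],robot.get_state()['ft_force'],find('wrist','cap_top',vision.spot_point))"
```

```text
[-1.8  1.3 19.6] [-0.15 -0.03  0.  ]
[0.6036762  0.04543612 0.12857637] [-0.04900015 -0.30743013  0.53017161] [(0.94, array([0.724 , 0.0345, 0.0272])), (0.81, array([0.6073, 0.0466, 0.1155])), (0.73, array([0.5739, 0.1443, 0.0254]))]
```

View pics/w2.png

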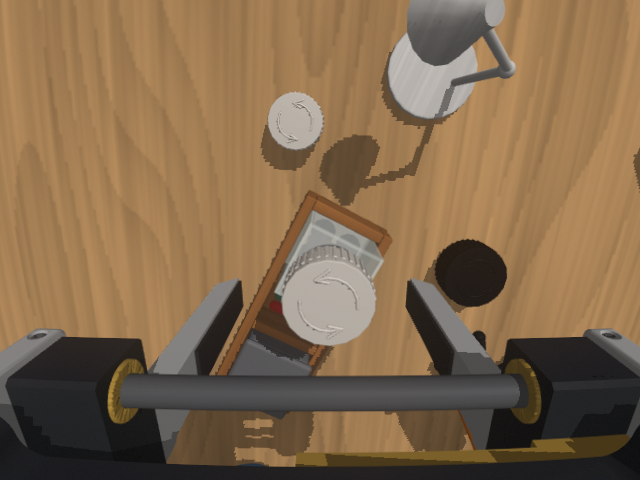

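The wrist view shows the cap top at (329,301) with a radius of about 47 px, midway between the fingers and slightly to the right.

```bash
python3 -c "
from h import *
P=campose('wrist')
o,d=ray('wrist',329,301,P);X=o+d*(.112-o[2])/d[2];print(X)
for i in range(4):
  print(robot.get_state()['eef_pos']);move([.606,X[1],.109]);vision.camera('wrist')"
```

```text
[0.60751435 0.04376466 0.112     ]
[0.60473391 0.04510668 0.1296777 ]
[-1.4  1.2 20.7] [-0.01 -0.02  0.  ]
[0.60539113 0.04483421 0.13035804]
[-1.1  0.5 21.4] [ 0.08 -0.01 -0.  ]
[0.60569793 0.04458514 0.13068339]
[-0.8  0.2 21.7] [ 0.12 -0.01 -0.  ]
[0.6057535  0.04442879 0.13073785]
[-0.7  0.2 21.7] [ 0.14 -0.01 -0.  ]
```

Emit:
apply_moves(targets=[-0.7,0.7,11,0,0,0,94,-0.7,0.7,21,0,0,0,94,-0.7,0.7,21,0,0,0,94,-0.7,0.7,21,0,0,0,70,-0.7,0.7,21,0,0,0,62,-0.7,0.7,21,0,0,0,45,-0.7,0.7,21,0,0,0,45,-0.7,0.7,21,0,0,0,45,-0.7,0.7,21,0,0,0,45,-0.7,0.7,21,0,0,0,45])

```text
clock: 4.55
eef_pos: [0.6055, 0.0434, 0.1084]
orientation: [-3.141, -0.0, 1.637]
ft_force: [-0.8, -0.1, 1.5]
finger_gap: 0.544
gripper_force: 30.0
```

Emit:
apply_moves(targets=[0,0,2,0,0,0,45,0,0,4,0,0,0,45,0,0,6,0,0,0,45,0,0,6,0,0,0,45,0,0,6,0,0,0,45,0,0,6,0,0,0,45])

```text
clock: 5.15
eef_pos: [0.6056, 0.0434, 0.1035]
orientation: [3.142, -0.001, 1.636]
ft_force: [-2.9, 0.3, 10.4]
finger_gap: 0.547
gripper_force: 30.0
```

Emit:
apply_moves(targets=[0,0,1.5,0,0,0,45,0,0,1.5,0,0,0,45,0,0,1.5,0,0,0,45])

```text
clock: 5.45
eef_pos: [0.6056, 0.0434, 0.1023]
orientation: [3.141, -0.001, 1.637]
ft_force: [-4.1, -0.6, 13.1]
finger_gap: 0.546
gripper_force: 30.0
```

Emit:
apply_moves(targets=[0,0,0,0,0,-4,45,0,0,0,0,0,-9,45,0,0,0,0,0,-14,45,0,0,0,0,0,-19,45,0,0,0,0,0,-24,45,0,0,0,0,0,-28,45,0,0,0,0,0,-30,45,0,0,0,0,0,-30,45])

```text
clock: 6.25
eef_pos: [0.607, 0.0432, 0.1026]
orientation: [3.139, 0.001, 2.16]
ft_force: [-3.2, -0.3, 11.2]
finger_gap: 0.55
gripper_force: 30.0
```

```bash
python3 -c "
from h import *
s=robot.get_state();print(s['orientation'],s['torque'],s['joint_positions'])
im=vision.camera('wrist');cv2.imwrite('pics/w3.png',im)"
```

```text
[3.13870200e+00 1.16847571e-03 2.16046660e+00] [-0.02934182  0.40752974  0.03551493] [-0.22108805  0.73379449  0.16881537  1.75463986 -0.18384038  0.66539138
  0.63938068]
```

View pics/w3.png

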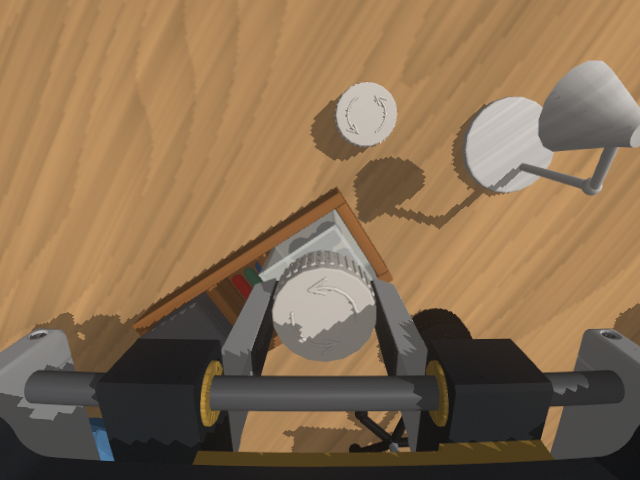

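The wrist view shows the cap held between the pads at (324,310). Its arrow still points the same way in the tool's view, so it is turning with the gripper. I'll finish the turn.

Emit:
apply_moves(targets=[0,0,0.3,0,0,-4,45,0,0,0.3,0,0,-9,45,0,0,0.3,0,0,-14,45,0,0,0.3,0,0,-19,45,0,0,0.3,0,0,-24,45,0,0,0.3,0,0,-29,45,0,0,0.3,0,0,-32,45,0,0,0.3,0,0,-32,45,0,0,0.3,0,0,-32,45])

```text
clock: 7.2
eef_pos: [0.6071, 0.0435, 0.1024]
orientation: [3.14, 0.003, 2.719]
ft_force: [-1.5, -0.4, 11.9]
finger_gap: 0.547
gripper_force: 30.0
```

Turned exactly 62°, still pressed. Now I'll lift slowly.

Emit:
apply_moves(targets=[0,0,-4,0,0,0,45,0,0,-8,0,0,0,45,0,0,-12,0,0,0,45,0,0,-16,0,0,0,45,0,0,-20,0,0,0,45,0,0,-20,0,0,0,45])

```text
clock: 7.8
eef_pos: [0.6058, 0.0433, 0.1208]
orientation: [3.141, 0.0, 2.719]
ft_force: [0.1, 0.4, -0.1]
finger_gap: 0.545
gripper_force: 30.0
```

Emit:
apply_moves(targets=[0,0,-12,0,0,0,45,0,0,-27,0,0,0,45,0,0,-42,0,0,0,45,0,0,-57,0,0,0,45,0,0,-72,0,0,0,45,0,0,-82,0,0,0,45,0,0,-82,0,0,0,45,0,0,-82,0,0,0,45,0,0,-82,0,0,0,45])

```text
clock: 8.7
eef_pos: [0.6051, 0.0432, 0.2017]
orientation: [-3.141, -0.001, 2.719]
ft_force: [-0.6, 0.3, -0.1]
finger_gap: 0.547
gripper_force: 30.0
```

```bash
python3 -c "
from h import *
im=vision.camera('side')
P=campose('side')
for l in ['cap','jar_mouth','jar','cap_top','tub','tidy']: print(l,find('side',l,vision.spot_point))
a=im[130:370,200:480];cv2.imwrite('pics/s2.png',cv2.resize(a,None,fx=2.5,fy=2.5,interpolation=2))
vision.camera('wrist');print(find('wrist','jar_mouth',vision.spot_point),find('wrist','cap',vision.spot_point))
s=robot.get_state();print(s['clock'],s['eef_pos'],s['ft_force'],s['orientation'])
for X in [[.606,.0437,.1],[.606,.0437,.18]]: print((proj('side',X,P)-[200,130])*2.5)
"
```

```text
cap [(0.81, array([0.6039, 0.0432, 0.1789])), (0.57, array([ 0.5712,  0.1466, -0.003 ])), (0.56, array([ 7.233e-01,  3.170e-02, -4.000e-04]))]
jar_mouth [(0.88, array([0.6025, 0.043 , 0.0978]))]
jar [(0.72, array([0.6027, 0.0449, 0.0054]))]
cap_top [(0.96, array([0.605 , 0.0416, 0.204 ])), (0.63, array([0.5738, 0.147 , 0.0181])), (0.57, array([0.7258, 0.0341, 0.0261]))]
tub [(0.88, array([ 0.5626, -0.0511,  0.0029]))]
tidy [(0.82, array([ 0.5796, -0.0085, -0.0042]))]
[(0.9, array([0.6047, 0.0425, 0.0994])), (0.57, array([0.6063, 0.0443, 0.1804]))] [(0.89, array([0.575 , 0.1417, 0.0021]))]
9.2 [0.60566239 0.04333452 0.20244187] [ 0.29671276  0.20568815 -0.08714214] [-3.14155901e+00 -1.34732667e-04  2.71867540e+00]
[323.93079794 298.38590007]
[323.34199822 214.41275136]
```

View pics/s2.png

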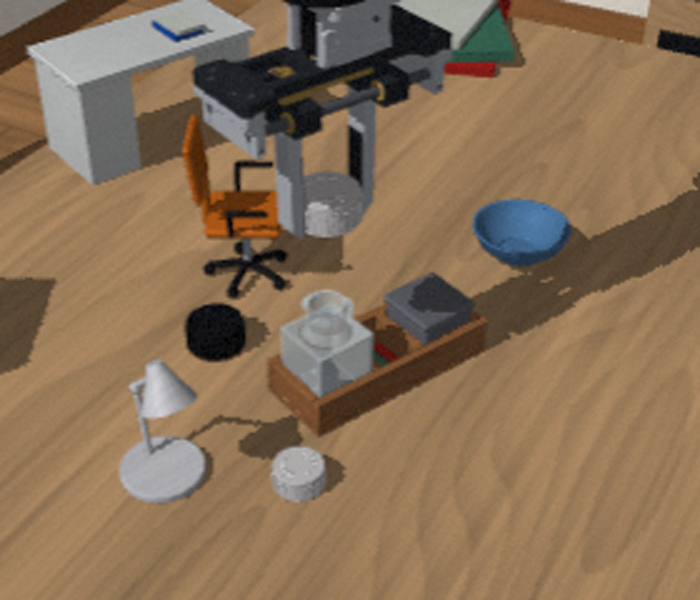

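The side view shows the open jar standing in its well with its mouth at about (328,300). The cap is held level straight above it at about (332,205), with a gap of about 8 cm, and nothing else has moved.

```bash
python3 -c "
from bench import job
print(job.job_done())"
```

```text
the job is handed in; nothing more can be done
None
```

The jar is open in its well and the job is handed in; I pressed the cap down, turned it 62° anticlockwise and lifted it off, and the gripper now holds it level about 8 cm above the mouth, with the other things where they were.

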